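Make a watch-parts cleaning station ready and start the wash

TASK

Make the parts-cleaning station ready for the next wash: first swing the speed lever all the way back to its idle stop. With it at idle, lift the bottle brush off its fork, scrub the blue jar with three full strokes (each down to the bottom and up again to near the rim) and hang the brush back on its fork, and lift every basket off its hook and stand it upright on the floor of the steel bath. Only when all of that is done, swing the lever in line with the red pointer; leave the jar standing on the bench and disturb nothing else.

Things in the scene. Friction and masses are not known exactly. Their poses are not given: they have to be found in the camera images.
- lever (a joint): Speed lever on the low grey console (150 x 190 mm, 45 mm high), angle in rad about a vertical hinge. 0 = idle: the lever against its stop, over the black mark; grows anticlockwise seen from above, up to 2.0. Starts between 0.9 and 1.9. It stays where it is left; stiff by friction (about 1.5 N at the knob).
- pointer (a joint): Red pointer lying on the console under the lever, same hinge axis, same zero and direction as the lever (rad): the lever is in line with it when both angles are equal. It cannot be touched and does not move; it is 100 mm long, so its end shows beyond the lever's knob.
- lever_knob (a point): Centre of the top of the lever's upright round black knob (18 mm diameter, 42 mm tall, standing up from the steel arm's end, 80 mm from the hinge axis; top about 101 mm above the bench; the 12 mm wide arm lies 30 to 38 mm below the knob's top). Its x axis points along the lever from the hinge outwards, z up.
- lever_hinge (a point): A point on the lever's vertical hinge axis, 55 mm above the bench. Turns with the lever.
- pointer_tip (a point): Outer end of the red pointer, 100 mm from the hinge axis; its x axis points along the pointer from the hinge outwards.
- brush: Bottle brush, 200 mm, 90 g, hanging handle up. Origin: centre of the bristle head's lower end; z towards the handle. White head 0 to 55 mm: stiff core 36 mm diameter (46 mm bristles are soft, do not collide); steel stem 10 mm diameter to 130 mm; orange collar 44 mm diameter, 130 to 136 mm; orange handle 18 mm diameter, 136 to 200 mm. Hangs by the collar on the fork, tip 20 mm above the bench.
- brush_tip (a point): The lower end of the brush (same as the brush's origin).
- brush_collar (a point): Centre of the underside of the brush's collar, 130 mm above the tip.
- fork_seat (a point): Where the collar's underside centre lies when the brush hangs on the steel stand's fork: 150 mm up, level with the prongs' top. x axis points to the post; the fork opens to -x. Prongs 10 mm wide, 22 mm apart, ending 34 mm to -x, with end lips 10 mm high (28 to 34 mm to -x). Nothing else of the stand is higher than the prongs. Foot plate 100 x 70 x 10 mm below.
- jar: Open blue ceramic jar to be scrubbed, 76 mm outer and 68 mm inner diameter, 110 mm tall, inner floor 6 mm above its underside, 400 g, loose. Origin: centre of its underside, z up.
- rack: Aluminium rack: rail 302 mm long along its y, 139 to 155 mm high, on two legs. Origin: on the bench under the rail's middle. Three dark hooks point to its -x, at y = -85, 0, 85 mm: arms 14 mm wide, top 150 mm up, ending in an upturned lip 14 mm high at 60 to 66 mm to -x. Baskets hang at x about -36 mm; hooks may be empty.
- bath: Open stainless-steel bath standing on the bench, outer 180 x 230 x 80 mm (x, y, z), walls and floor 6 mm. Origin: centre of its underside.
- basket_a: Steel parts basket, blue rim and tab (may be absent), 130 g. Origin: underside centre, z up. Body 60 mm diameter, 40 mm tall; wire bail posts at y = -27, 27 mm carry a bar along y, 60 mm long, 8 mm thick, underside 85 mm up; on its middle a flat grip tab, 93 to 130 mm up, 9 mm thick in y, 22 mm wide in x. Hangs with the bar over a hook, x along the rack's x, origin 65 mm above the bench.
- basket_b: Steel parts basket, yellow rim and tab (may be absent), 130 g. Origin: underside centre, z up. Body 60 mm diameter, 40 mm tall; wire bail posts at y = -27, 27 mm carry a bar along y, 60 mm long, 8 mm thick, underside 85 mm up; on its middle a flat grip tab, 93 to 130 mm up, 9 mm thick in y, 22 mm wide in x. Hangs with the bar over a hook, x along the rack's x, origin 65 mm above the bench.
- basket_c: Steel parts basket, white rim and tab (may be absent), 130 g. Origin: underside centre, z up. Body 60 mm diameter, 40 mm tall; wire bail posts at y = -27, 27 mm carry a bar along y, 60 mm long, 8 mm thick, underside 85 mm up; on its middle a flat grip tab, 93 to 130 mm up, 9 mm thick in y, 22 mm wide in x. Hangs with the bar over a hook, x along the rack's x, origin 65 mm above the bench.
- solvent: Bystander: amber bottle with black cap, 60 mm diameter, 120 mm tall, origin under its centre. Leave alone.
- driver: Bystander: red screwdriver lying on the bench, 130 mm. Leave alone.
- loupe: Bystander: black eye loupe, 38 mm diameter, 32 mm tall. Leave alone.
- holder: Bystander: aluminium movement holder, 50 x 35 x 25 mm. Leave alone.
- watchcase: Bystander: steel watch case, 42 mm diameter, 10 mm thick. Leave alone.
Mind the look-alikes: they are no part of the job. There is more than one size of the brush; the job needs the largest.

How it is judged (in metres and radians):
On the way, in this order (a step that is already met when the one before it is completed fails the run):
1. the lever is swung right back to its idle stop, brush and baskets still hanging untouched (value of joint lever below 0.08 rad and velocity of joint lever between -0.05 and 0.05 rad/s and distance of each of basket_a, basket_b, basket_c, brush from where it was at the start of the episode below 0.04 m), for 0.2 s.
2. down stroke 1: the brush reaches the bottom of the jar, lever at idle (z of brush_tip in the frame of jar below 0.022 m and horizontal distance between brush_tip and jar below 0.03 m and angle between brush's own z axis and vertical below 0.3 rad and value of joint lever below 0.08 rad), for 0.1 s.
3. up stroke 1: the brush tip is drawn up at least 60 mm, over the jar (z of brush_tip in the frame of jar above 0.06 m and horizontal distance between brush_tip and jar below 0.06 m), for 0.1 s.
4. down stroke 2: the brush reaches the bottom of the jar, lever at idle (all of step 2), for 0.1 s.
5. up stroke 2: the brush tip is drawn up at least 60 mm, over the jar (all of step 3), for 0.1 s.
6. down stroke 3: the brush reaches the bottom of the jar, lever at idle (all of step 4), for 0.1 s.
7. lever still at idle, brush back on its fork, every basket standing in the bath (value of joint lever below 0.08 rad and distance between brush_collar and fork_seat below 0.015 m and angle between brush's own z axis and vertical below 0.12 rad and linear speed of each of brush, basket_a, basket_b, basket_c below 0.03 m/s and x of basket_a in the frame of bath between -0.065 and 0.065 m and y of basket_a in the frame of bath between -0.09 and 0.09 m and z of basket_a in the frame of bath between -0.005 and 0.02 m and angle between each of basket_a, basket_b, basket_c's own z axis and vertical below 0.15 rad and x of basket_b in the frame of bath between -0.065 and 0.065 m and y of basket_b in the frame of bath between -0.09 and 0.09 m and z of basket_b in the frame of bath between -0.005 and 0.02 m and x of basket_c in the frame of bath between -0.065 and 0.065 m and y of basket_c in the frame of bath between -0.09 and 0.09 m and z of basket_c in the frame of bath between -0.005 and 0.02 m), for 0.2 s.
8. the lever is in line with the red pointer (angle between the x axis of lever_knob and the x axis of pointer_tip, either way round below 0.09 rad and velocity of joint lever between -0.05 and 0.05 rad/s), for 0.2 s.
At the end, for the whole second after the job is handed in: Lever within 0.09 rad of the red pointer; brush hanging on its fork (collar within 15 mm of the seat, tilt under 0.12 rad); every basket present standing on the floor of the bath (tilt under 0.15 rad); jar upright on the bench; all released and at rest (all of step 8 and distance between brush_collar and fork_seat below 0.015 m and angle between brush's own z axis and vertical below 0.12 rad and linear speed of each of brush, basket_a, basket_b, basket_c, jar below 0.03 m/s and x of basket_a in the frame of bath between -0.065 and 0.065 m and y of basket_a in the frame of bath between -0.09 and 0.09 m and z of basket_a in the frame of bath between -0.005 and 0.02 m and angle between each of basket_a, basket_b, basket_c's own z axis and vertical below 0.15 rad and x of basket_b in the frame of bath between -0.065 and 0.065 m and y of basket_b in the frame of bath between -0.09 and 0.09 m and z of basket_b in the frame of bath between -0.005 and 0.02 m and x of basket_c in the frame of bath between -0.065 and 0.065 m and y of basket_c in the frame of bath between -0.09 and 0.09 m and z of basket_c in the frame of bath between -0.005 and 0.02 m and angle between jar's own z axis and vertical below 0.1 rad and height (world z) of jar below 0.01 m); the robot touches nothing.
It fails at once if the jar is knocked over (angle between jar's own z axis and vertical above 0.5 rad).
It fails at once if a bystander (bottle, screwdriver, loupe, holder, watch case) is displaced by more than 40 mm (distance of any of solvent, driver, loupe, holder, watchcase from where it was at the start of the episode above 0.04 m).
Of basket_a, basket_b, basket_c only 2 to 3 are there at a start; the rules pass over those that are not, and their reading is None.
At some moment in a run one of jar may be knocked a few centimetres aside while the robot is not near it.
It also fails if it takes over 200 s, if anything falls off the work surface, if the arm or the gripper's body presses on something with over 40 N, if the wrist force passes 120 N, or if a joint passes its speed limit or range.

ROBOT

A 6-joint arm with a two-finger parallel gripper is mounted at the origin on the work surface. World frame = base frame: x ahead of the robot, y to its left, z up, the work surface at z = 0. Lengths are in mm, angles in rad, forces in N, time in s.
With the tool pointing down it reaches from about 400 to 925 mm from the base axis. Payload 12.5 kg.
Tool frame: the origin (TCP) lies between the finger pads; the fingertips stand env.tip_extent ahead of it and the grasp point (between the pads) lies 11 mm behind it (env.tip_extent is the distance from the TCP to the fingertips, in mm); z points along the fingers, y is the line along which they close (so a half turn about z gives the same grasp; the last joint's range is limited). The gripper opens to 95 mm and grips with 3 to 60 N. Pads are 20 mm wide; open, the fingers measure 119 mm over their backs; the gripper's body (75 mm by 180 mm) begins 59 mm behind the grasp point.
Start: joints at [-1.358, 0.491, 1.559, -0, 1.092, -0.106], TCP at [195.915, -593.518, 222.661] pointing down, gripper open.
Joint ranges: [-3.1, 3.1], [-0.84, 2.19], [0.05, 2.79], [-1.13, 4.28], [0.06, 2.93], [-2.69, 2.69]. Speed limits (rad/s): [2.22, 2.22, 2.79, 3.14, 3.14, 3.14].

INTERFACE

Orientations are given as [roll, pitch, yaw] about the fixed x, y, z axes, in that order (R = Rz(yaw) Ry(pitch) Rx(roll)).
In Python, from cell import env gives the robot as it stands.
- The arm moves only by the tool carry_out, never from a script. Its argument "motion" is a list of rows, each a list of 5 numbers: the shift along the tool's x, y, z in mm, then the turn about the tool's z in degrees, then the closure, from 0 (fully open) to 1 (shut). A call has 1 to 12 rows; each row shifts and turns the commanded pose from where the row before left it, along the tool's axes as they then stand; what a row does not reach is not made up. A row lasts 1/10 s, in which the tool goes at most 50 mm and 8.59 degrees, less where a joint would pass 70% of its speed; a pose out of reach is approached as far as the arm can. A call with a gripper value outside its range is refused whole. The fingers move at their own pace and stop on an object; the grip force is fixed at half the most. Time passes only in rows, so rows that do not move let the fingers close. It gives the time, the measured TCP pose, the force, the opening and the grip force at its end, in the units of the state.
- env.state(): the state, without advancing time (a new reading comes with each control period).
- env.read_camera(name): name is "scene" or "side" or "wrist"; returns a dict with "color" (480x640x3 uint8, red, green, blue), "K" (3x3 intrinsics, pixels), "R" (3x3) and "t" (3): a world point X has camera coordinates R X + t; the wrist camera has in their place "hand_eye" (4x4, takes a point from camera to tool coordinates, whose origin is the TCP and whose axes are the flange's). Camera axes: x right, y down, z forward; pixel columns grow to the right and rows downward; lengths in mm; the calibration is good to about 2 mm. A picture is of the moment at which its call begins: read the wrist's pose just before it. There is no depth.
- env.job_done(): hands the job in; it is judged then, once.
The state is a dict: "t": time; "joints": joint angles; "qvel": joint speeds; "tau": joint torques, N m; "eef_pos": TCP position; "tcp_rot": TCP orientation; "ft_force": force on the tool from outside, world axes, zero at the start; "moment": the same for the moment, N m; "opening": opening from 0.0 (shut) to 1.0 (fully open); "grip_force": force on a finger pad.
Only numpy, scipy, OpenCV 4.12 (cv2) and the standard library are available. Lean on these libraries where they do the work, as an engineer would, in place of code of your own. Each camera call takes 0.05 s, during which the arm holds its last target. There are 200 camera calls.

## Working session

There is one attempt and no reset: what is moved stays moved. The work goes in short steps, Python scripts to look and compute and a tool call to move; the robot and the scene stay as the last step left them, time stands still between calls to the robot, and variables do not carry over. Pictures are saved under pics/ and viewed, at most 18 in all, crops included, and the job is handed in when it is done.

Besides the shell and the picture viewer there is one more tool, called after "Request:" as name([rows], argument=value, ...), one row to a line, values as JSON. carry_out: Moves the arm, as the interface text tells. Its arguments: {"type":"object","properties":{"motion":{"type":"array"}},"required":["motion"]}

```bash
ls; mkdir -p pics; cat > h.py <<'E'
import numpy as np, cv2
from cell import env
from scipy.spatial.transform import Rotation as Ro
def snap(n,f):
    s=env.state(); c=env.read_camera(n)
    cv2.imwrite(f'pics/{f}.png',c['color'][:,:,::-1])
    if n=='wrist':
        H=np.array(c['hand_eye']); T=np.eye(4); T[:3,:3]=rot(s['tcp_rot']); T[:3,3]=s['eef_pos']
        W=np.linalg.inv(T@H); c['R'],c['t']=W[:3,:3],W[:3,3]
    np.savez(f'pics/{f}.npz',K=c['K'],R=c['R'],t=c['t'])
    return c
def rot(r):
    r=np.array(r,float)
    return r if r.shape==(3,3) else (Ro.from_euler('xyz',r).as_matrix() if r.size==3 else Ro.from_quat(r).as_matrix())
def ray(f,p):
    d=np.load(f'pics/{f}.npz'); R,t=d['R'],d['t'].ravel()
    v=R.T@np.linalg.solve(d['K'],[p[0],p[1],1.]); return -R.T@t,v
def px2w(f,p,z):
    o,v=ray(f,p); return np.round(o+v*(z-o[2])/v[2],1)
def tri(*fp):
    A=np.zeros((3,3));b=np.zeros(3)
    for f,p in fp:
        o,v=ray(f,p); v/=np.linalg.norm(v); P=np.eye(3)-np.outer(v,v); A+=P;b+=P@o
    return np.round(np.linalg.solve(A,b),1)
def w2px(f,X):
    d=np.load(f'pics/{f}.npz'); c=d['R']@np.array(X,float)+d['t'].ravel(); u=d['K']@c; return np.round(u[:2]/u[2],1)
E
python3 - <<'E'
from h import *
for n in ('scene','side','wrist'): snap(n,n+'0')
s=env.state(); print(s,env.tip_extent); 
for n in('scene0','side0','wrist0'):
  d=np.load(f'pics/{n}.npz');print(n,(-d['R'].T@d['t'].ravel()).round(),d['R'][2].round(2))
E
```

```text
pics
{'t': 0.15, 'joints': array([-1.35762996e+00,  4.91418415e-01,  1.55933355e+00, -3.00500829e-05,
        1.09169907e+00, -1.05610058e-01]), 'qvel': array([-0.00134571, -0.00127874, -0.00208549,  0.0007361 , -0.00041981,
       -0.00187327]), 'tau': array([ 1.92129510e-04, -6.12898064e+01, -2.58277452e+01,  6.92068739e-02,
        4.73243161e-02, -7.00068040e-05]), 'eef_pos': array([ 195.84809552, -593.32991573,  222.18935058]), 'tcp_rot': array([-3.14073625e+00, -6.39787470e-05,  3.18790259e-01]), 'ft_force': array([-0.48295309, -1.15746171,  0.10561312]), 'moment': array([-0.03815773,  0.00959012, -0.02059758]), 'grip_force': 0.0, 'opening': 0.9997664462516009} 8.0
scene0 [1151.   41.  800.] [-0.68 -0.09 -0.73]
side0 [173. 819. 741.] [ 0.33 -0.76 -0.56]
wrist0 [ 268. -568.  385.] [-0.26 -0.08 -0.96]
```

View pics/scene0.png

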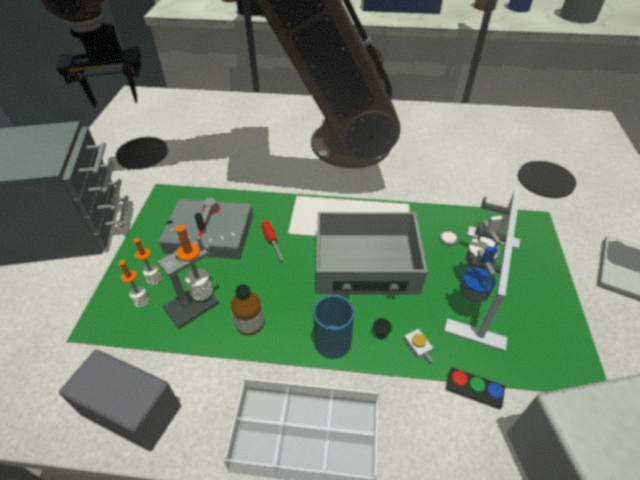

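View pics/side0.png

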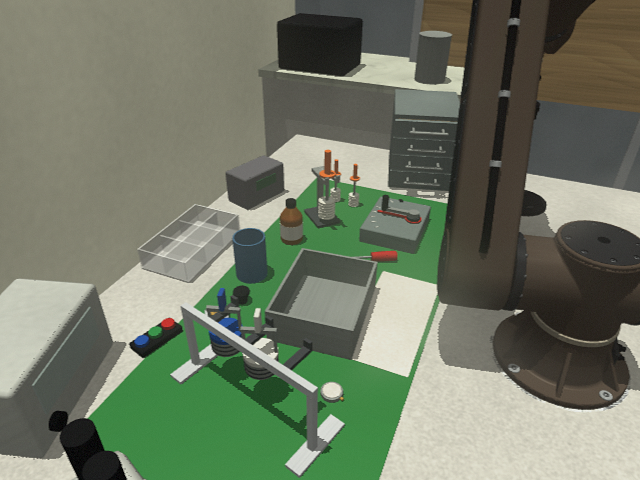

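The scene view shows the console with the lever at (205,225), the largest brush on the fork at (187,245), two small look-alike brushes at (127,270) and (142,248), and the jar at (333,325). It also shows the bath at (370,250) and the rack at right with a blue and a white basket; the third hook, at (490,205), looks empty. I'll make enlarged crops.

```bash
python3 - <<'E'
from h import *
a=cv2.imread('pics/scene0.png');b=cv2.imread('pics/side0.png')
def c(i,x,y,w=133,h=100): return cv2.resize(i[y:y+h,x:x+w],(400,300),interpolation=cv2.INTER_CUBIC)
m=np.vstack([np.hstack([c(a,150,190),c(a,420,185,160,120)]),np.hstack([c(b,310,150),c(b,190,280,160,120)])])
cv2.imwrite('pics/m1.png',m)
E
```

```text
(no output)
```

View pics/m1.png

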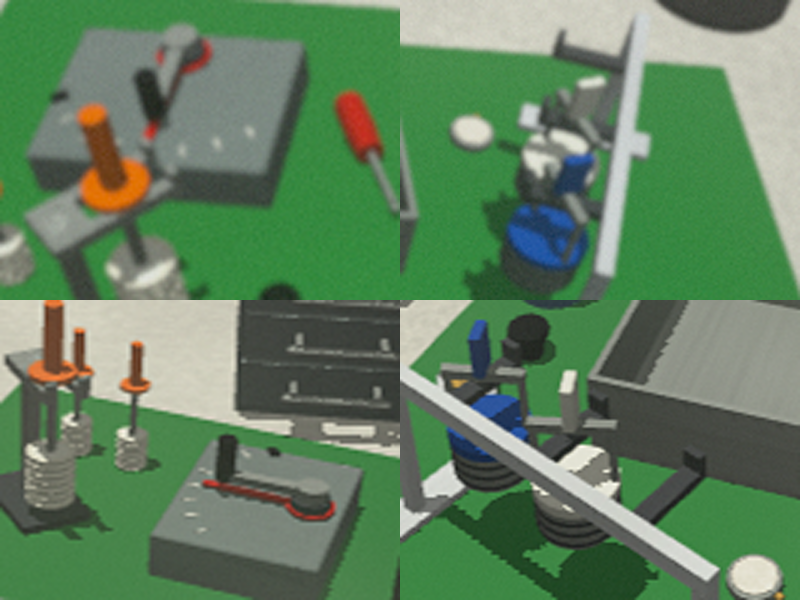

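View pics/wrist0.png

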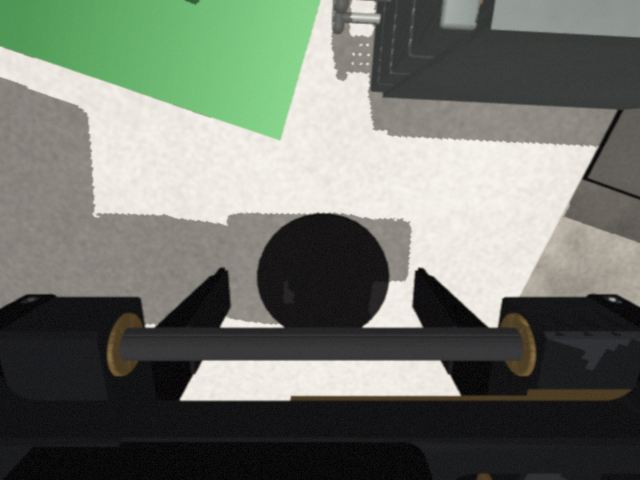

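```bash
python3 - <<'E'
from h import *
S,D='scene0','side0'
for n,a,b in [('knobtop z101',(198.5,215),(385.8,196.7)),('hinge',(210.5,202.7),(414.4,214)),('ptip z~47',(199.9,234.3),(378.8,211.3)),('mark z45',(169.3,222.3),(400.8,200.7)),('collar z150-156',(188.6,251.7),(327.3,174)),('handle z220',(180.6,228.3),(327.3,151.3)),('jar z110',(333,311),(249,239)),('btab z195',(489.6,248.2),(222,288.8)),('wtab z195',(496.4,218.6),(258,310)),('cap solvent120',(242,291),(290.5,202)),('emptyhook lip z164',(420+160/2.5,185+35/2.5),(190+300/2.5,280+155/2.5)),
 ('bottomrail end near',(420+197/2.5,185+275/2.5),(184,310)),('rail far',(515,193),(313,390)),('fork end',(0,0),(0,0))][:-1]:
  print(n,tri((S,a),(D,b)))
print('bath top',[px2w(S,p,80) for p in [(317,213),(418,213),(424,271),(316,272)]])
print('bath top side',[px2w(D,p,80) for p in [(313,252),(377,263),(346,331),(270,310)]])
print('console',[px2w(S,(150+u/3.0075,190+v/3),45) for u,v in [(85,30),(307,42),(270,178),(30,155)]])
print('fork',[px2w(S,(150+u/3.0075,190+v/3),150) for u,v in [(25,215),(60,240),(175,185)]])
print('footplate',[px2w(S,p,10) for p in [(164,304),(217,297),(180,325)]])
for n,p,z in [('loupe',(382,325),32),('holder',(418,343),25),('case',(449,238),10),('driver',(268,235),8),('drivertip',(281,259),3),('smallbr',(126,277),100),('smallbr',(142,254),100)]: print(n,px2w(S,p,z))
E
```

```text
knobtop z101 [ 456.1 -321.6   97.6]
hinge [ 374.6 -324.    61.6]
ptip z~47 [ 471.5 -323.3   48.4]
mark z45 [ 434.  -413.    42.9]
collar z150-156 [ 611.2 -282.6  151.5]
handle z220 [ 612.  -282.2  217. ]
jar z110 [686.2   8.5 103. ]
btab z195 [579.2 280.7 194.5]
wtab z195 [497.2 304.2 193.8]
cap solvent120 [ 665.7 -168.4  113.2]
emptyhook lip z164 [403.2 303.3 159.3]
bottomrail end near [646.6 303.8 142.6]
rail far [363.9 378.8 147.7]
bath top [array([403.6, -55.7,  80. ]), array([378.6, 178.2,  80. ]), array([551.9, 184.3,  80. ]), array([578.7, -37. ,  80. ])]
bath top side [array([542.6, -32.3,  80. ]), array([394. , -51.1,  80. ]), array([383.1, 177.8,  80. ]), array([541.4, 183.4,  80. ])]
console [array([ 357.4, -415.4,   45. ]), array([ 352.2, -225.9,   45. ]), array([ 504.4, -220.8,   45. ]), array([ 501.1, -410.3,   45. ])]
fork [array([ 642.1, -332. ,  150. ]), array([ 659.4, -302.8,  150. ]), array([ 606.9, -244.2,  150. ])]
footplate [array([ 645.4, -357.7,   10. ]), array([ 615.1, -249.5,   10. ]), array([ 692.1, -306.4,   10. ])]
loupe [660.3 104.7  32. ]
holder [688.9 175.6  25. ]
case [383.8 262.7  10. ]
driver [ 419.1 -175.7    8. ]
drivertip [ 487.7 -131.7    3. ]
smallbr [ 648.6 -410.8  100. ]
smallbr [ 586.4 -402.4  100. ]
```

```bash
cat >> h.py <<'E'
def path(wps,start=None):
    """wps: (x,y,z,yaw,rows,closure); prints rows in tool axes (integers, error carried)."""
    s=env.state(); p=np.array(s['eef_pos']) if start is None else np.array(start[:3],float); yaw=s['tcp_rot'][2] if start is None else start[3]
    out=[]
    for x,y,z,w,n,g in wps:
        p0,w0=p.copy(),yaw; ti=np.array([x,y,z])
        for i in range(1,n+1):
            d=p0+(ti-p0)*i/n-p; th=w0+(w-w0)*i/n-yaw
            R=Ro.from_euler('z',yaw).as_matrix()@np.diag([1,-1,-1]); l=np.round(R.T@d); k=np.round(-np.degrees(th))
            p=p+R@l; yaw-=np.radians(k); out.append([int(v) for v in l]+[int(k),g])
    for i in range(0,len(out),12): print(out[i:i+12])
    print('end',p.round(1),round(yaw,3))
def st():
    s=env.state(); print('t',round(s['t'],2),s['eef_pos'].round(1),s['tcp_rot'].round(3),'F',s['ft_force'].round(1),'op',round(s['opening'],3),round(s['grip_force'],1),'q',s['joints'].round(2))
E
python3 -c "
from h import *
path([(260,-420,222,0.3,5,0.3),(430,-322,200,0.03,6,0.3)])"
```

```text
[[23, -29, 0, 0, 0.3], [23, -29, 0, 0, 0.3], [23, -29, 0, 1, 0.3], [23, -29, 0, 0, 0.3], [22, -29, 0, 0, 0.3], [32, -7, 4, 3, 0.3], [31, -9, 3, 2, 0.3], [32, -10, 4, 3, 0.3], [30, -12, 4, 2, 0.3], [30, -12, 3, 3, 0.3], [30, -15, 4, 3, 0.3]]
end [ 430.  -321.7  200.2] 0.022
```

Request:
carry_out([
  [23,-29,0,0,0.3],
  [23,-29,0,0,0.3],
  [23,-29,0,1,0.3],
  [23,-29,0,0,0.3],
  [22,-29,0,0,0.3],
  [32,-7,4,3,0.3],
  [31,-9,3,2,0.3],
  [32,-10,4,3,0.3],
  [30,-12,4,2,0.3],
  [30,-12,3,3,0.3],
  [30,-15,4,3,0.3],
  [0,0,0,0,0.3],
])

```text
t: 1.35
eef_pos: [432.3, -320.0, 200.0]
tcp_rot: [-3.141, 0.0, 0.023]
ft_force: [0.1, -0.4, 0.1]
opening: 0.7
grip_force: 0.0
```

```bash
python3 -c "
from h import *
st();snap('wrist','w1')"
```

```text
t 1.35 [ 432.3 -320.   200. ] [-3.141  0.     0.023] F [ 0.1 -0.4  0.1] op 0.7 0.0 q [-0.76  0.39  1.8   0.    0.95  0.79]
```

View pics/w1.png

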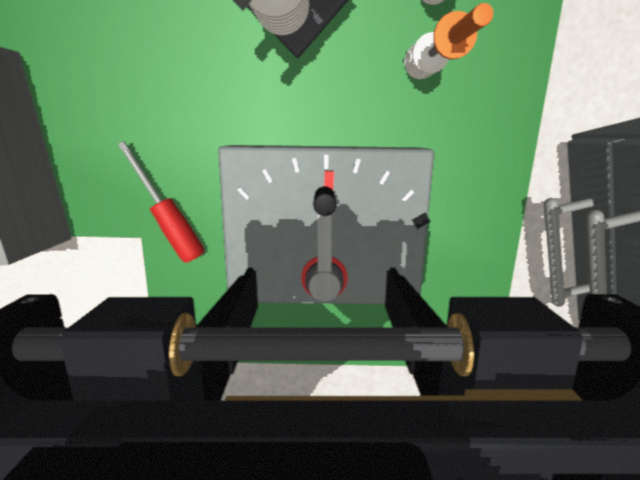

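```bash
python3 - <<'E'
from h import *
i=cv2.imread('pics/w1.png'); c=i[140:310,210:440]; 
cv2.imwrite('pics/m2.png',cv2.resize(c,(800,591),interpolation=cv2.INTER_CUBIC))
h=cv2.cvtColor(c,cv2.COLOR_BGR2HSV); r=((h[...,0]<8)|(h[...,0]>172))&(h[...,1]>120)
ys,xs=np.nonzero(r); k=ys<70; print('red tip region',xs[k].mean()+210,ys[k].min()+140,ys[k].max()+140, xs[k].min()+210,xs[k].max()+210)
k=ys>80; print('ring',xs[k].min()+210,xs[k].max()+210,ys[k].min()+140,ys[k].max()+140)
for n,p,z in [('tip',(329,170.5),48),('knob',(325,200),101),('hinge',(324,288),63),('mark',(421,220),45),('ringL',(303,277),46),('ringR',(347,277),46)]: print(n,px2w('w1',p,z))
E
```

```text
red tip region 328.8092105263158 171 193 325 333
ring 221 424 257 308
tip [ 478.9 -324.    48. ]
knob [ 462.2 -320.5  101. ]
hinge [ 374.3 -322.3   63. ]
mark [ 435.8 -409.7   45. ]
ringL [ 377.6 -302.2   46. ]
ringR [ 378.6 -344.3   46. ]
```

View pics/m2.png

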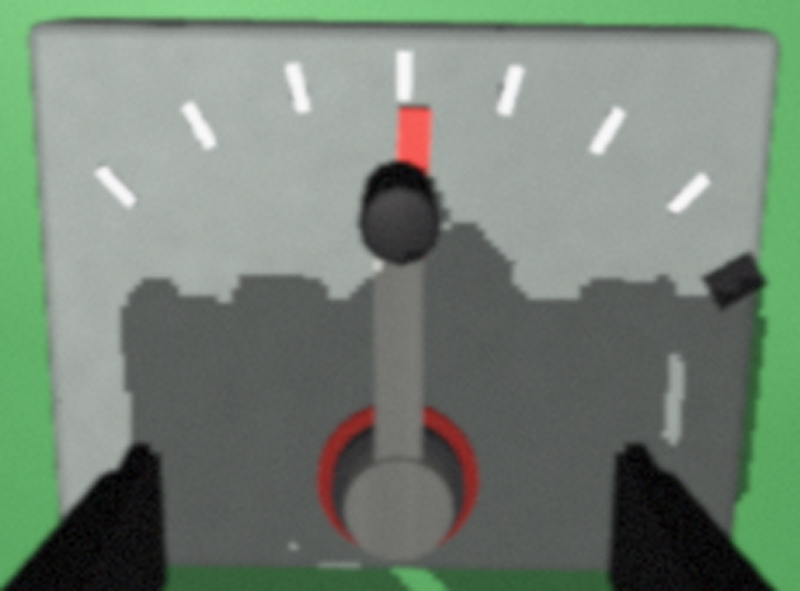

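```bash
python3 - <<'E'
from h import *
st()
path([(458,-321.3,150,0.02,3,0.6),(458,-321.3,84,0.02,4,0.6),(458,-321.3,84,0.02,3,1)])
w=[]
for a in np.linspace(0.022,-0.96,9)[1:]: w.append((377+80.5*np.cos(a),-323+80.5*np.sin(a),84,a,1,1))
path(w,(458,-321.3,84,0.022))
E
```

```text
t 1.4 [ 431.  -320.8  200.1] [-3.141e+00  1.000e-03  2.500e-02] F [-0.  -0.3  0.4] op 0.7 0.0 q [-0.76  0.39  1.8  -0.    0.95  0.78]
[[9, 0, 17, 0, 0.6], [9, 1, 16, 0, 0.6], [9, 0, 17, 0, 0.6], [0, 0, 17, 0, 0.6], [0, 0, 16, 0, 0.6], [0, 0, 17, 0, 0.6], [0, 0, 16, 0, 0.6], [0, 0, 0, 0, 1], [0, 0, 0, 0, 1], [0, 0, 0, 0, 1]]
end [ 458.  -321.1   84.1] 0.025
[[-1, 10, 0, 7, 1], [-1, 10, 0, 7, 1], [0, 9, 0, 7, 1], [-1, 10, 0, 7, 1], [-1, 10, 0, 7, 1], [0, 10, 0, 7, 1], [-1, 10, 0, 7, 1], [0, 10, 0, 7, 1]]
end [ 423.3 -389.5   84. ] -0.955
```

Request:
carry_out([
  [9,0,17,0,0.6],
  [9,0,16,0,0.6],
  [10,0,17,0,0.6],
  [0,0,17,0,0.6],
  [0,0,16,0,0.6],
  [0,0,17,0,0.6],
  [0,0,16,0,0.6],
  [0,0,0,0,0.6],
  [0,0,0,0,1],
  [0,0,0,0,1],
  [0,0,0,0,1],
  [0,0,0,0,1],
])

```text
t: 2.6
eef_pos: [458.3, -321.6, 85.3]
tcp_rot: [3.14, -0.001, 0.022]
ft_force: [-0.7, -0.4, 3.5]
opening: 0.183
grip_force: 30.0
```

Request:
carry_out([
  [0,0,0,0,1],
  [-1,10,0,7,1],
  [-1,10,0,7,1],
  [0,9,0,7,1],
  [-1,10,0,7,1],
  [-1,10,0,7,1],
  [0,10,0,7,1],
  [-1,10,0,7,1],
  [0,5,0,3,1],
  [0,0,0,0,1],
  [0,0,0,0,1],
])

```text
t: 3.7
eef_pos: [427.8, -386.5, 85.3]
tcp_rot: [-3.141, -0.002, -0.884]
ft_force: [3.4, -0.5, 5.4]
opening: 0.184
grip_force: 30.0
```

```bash
python3 -c "
from h import *
st();snap('wrist','w2')"
```

```text
t 3.7 [ 427.8 -386.5   85.3] [-3.141e+00 -2.000e-03 -8.840e-01] F [ 3.4 -0.5  5.4] op 0.184 30.0 q [-0.85  0.59  1.81  0.    0.73  1.61]
```

Request:
carry_out([
  [0,4,0,3,1],
  [0,2,0,1,1],
  [0,0,0,0,1],
  [0,0,0,0,1],
])

```text
t: 4.15
eef_pos: [423.2, -389.8, 85.3]
tcp_rot: [-3.141, -0.002, -0.954]
ft_force: [2.5, 1.7, 7.0]
opening: 0.182
grip_force: 30.0
```

Request:
carry_out([
  [0,2,0,1,1],
  [0,0,0,0,1],
  [0,0,0,0,1],
])

```text
t: 4.45
eef_pos: [422.4, -390.4, 85.3]
tcp_rot: [-3.14, -0.002, -0.971]
ft_force: [10.2, 5.9, 6.4]
opening: 0.183
grip_force: 30.0
```

```bash
python3 - <<'E'
from h import *
path([(422.4,-390.4,85,-0.971,3,0.6),(422.4,-390.4,200,-.971,4,0.6),(570,-283,290,-0.4,5,0.5)],(422.4,-390.4,85,-0.971))
E
```

```text
[[0, 0, 0, 0, 0.6], [0, 0, 0, 0, 0.6], [0, 0, 0, 0, 0.6], [0, 0, -29, 0, 0.6], [0, 0, -28, 0, 0.6], [0, 0, -29, 0, 0.6], [0, 0, -29, 0, 0.6], [-1, -36, -18, -7, 0.5], [3, -37, -18, -6, 0.5], [8, -36, -18, -7, 0.5], [11, -34, -18, -6, 0.5], [15, -34, -18, -7, 0.5]]
end [ 570.2 -282.6  290. ] -0.395
```

Request:
carry_out([
  [0,0,0,0,0.6],
  [0,0,0,0,0.6],
  [0,0,0,0,0.6],
  [0,0,-29,0,0.6],
  [0,0,-28,0,0.6],
  [0,0,-29,0,0.6],
  [0,0,-29,0,0.6],
  [-1,-36,-18,-7,0.5],
  [3,-37,-18,-6,0.5],
  [8,-36,-18,-7,0.5],
  [11,-34,-18,-6,0.5],
  [15,-34,-18,-7,0.5],
])

```text
t: 5.65
eef_pos: [569.4, -282.4, 290.2]
tcp_rot: [3.141, 0.001, -0.392]
ft_force: [0.0, -0.6, 0.1]
opening: 0.5
grip_force: 0.0
```

Request:
carry_out([
  [0,0,0,0,0.5],
  [0,0,0,0,0.5],
])

```text
t: 5.85
eef_pos: [568.6, -282.9, 289.2]
tcp_rot: [3.141, 0.001, -0.396]
ft_force: [0.3, -0.3, -1.0]
opening: 0.504
grip_force: 0.0
```

```bash
python3 - <<'E'
from h import *
st();a=snap('wrist','w3')['color'];b=snap('scene','s3')['color']
m=np.hstack([cv2.resize(a[:,60:560],(420,400)),cv2.resize(b[160:360,130:320],(380,400))])
cv2.imwrite('pics/m3.png',m[:,:,::-1])
E
```

```text
t 5.85 [ 568.6 -282.9  289.2] [ 3.141e+00  1.000e-03 -3.960e-01] F [ 0.3 -0.3 -1. ] op 0.504 0.0 q [-0.57  0.45  1.44 -0.    1.25  1.4 ]
```

View pics/m3.png

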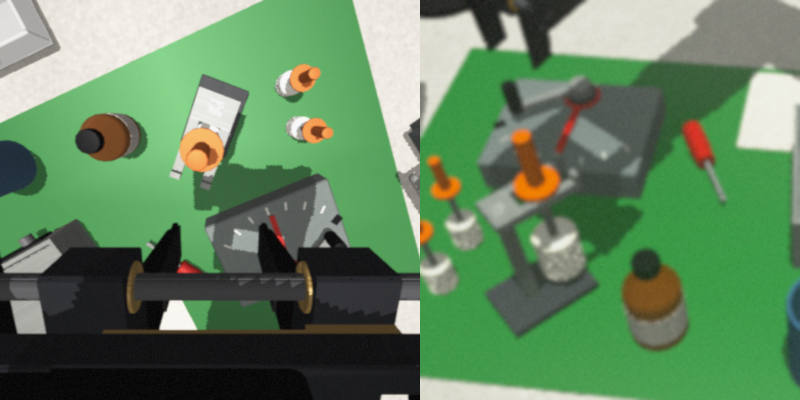

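```bash
python3 - <<'E'
from h import *
f=lambda u,v:(60+u*500/420,v*1.2)
for n,p,z in [('handle top',(197,160),220),('collar',(202,147),156),('platA',(205,74),150),('plateB',(249,92),150),('lipA',(178,178),160),('lipB',(206,187),160)]: print(n,px2w('w3',f(*p),z))
a=px2w('w3',f(227,83),150); b=px2w('w3',f(192,182),160); d=a-b; print('yaw',np.arctan2(d[1],d[0]), np.linalg.norm(d[:2]))
i=cv2.imread('pics/w3.png'); h=cv2.cvtColor(i,cv2.COLOR_BGR2HSV)
m=((h[...,0]<6)|(h[...,0]>174))&(h[...,1]>130); m[:,:330]=0; m[:230]=0
ys,xs=np.nonzero(m); P=np.array([px2w('w3',(x,y),47) for x,y in zip(xs,ys)])[:,:2]
k=np.hypot(*(P-[377,-323]).T); print(len(k),k.min(),k.max())
Q=P[(k>20)&(k<105)]; c=Q.mean(0); u,s,v=np.linalg.svd(Q-c); print('ptr centroid',c,'dir',np.arctan2(v[0][1],v[0][0]),'from hinge',np.arctan2(*(c-[377,-323])[::-1]),s)
E
```

```text
handle top [ 612.6 -280.9  220. ]
collar [ 615.1 -282.4  156. ]
platA [ 676.4 -311.9  150. ]
plateB [ 645.5 -344.2  150. ]
lipA [ 596.3 -248.3  160. ]
lipB [ 577.  -270.4  160. ]
yaw -0.7467666548024141 100.69642496136589
322 10.001999800040002 367.36956869071236
ptr centroid [ 447.96390977 -323.07142857] dir 3.009038882072563 from hinge -0.001006547518776094 [408.09017776  70.86129554]
```

```bash
python3 - <<'E'
from h import *
path([(612.3,-281.7,265,-0.75,4,0.5),(612.3,-281.7,180,-.75,4,0.5),(612.3,-281.7,180,-.75,4,1)])
E
```

```text
[[10, -5, 6, 5, 0.5], [10, -5, 6, 5, 0.5], [9, -7, 6, 5, 0.5], [8, -7, 6, 5, 0.5], [0, 0, 21, 0, 0.5], [0, 0, 21, 0, 0.5], [0, 0, 22, 0, 0.5], [0, 0, 21, 0, 0.5], [0, 0, 0, 0, 1], [0, 0, 0, 0, 1], [0, 0, 0, 0, 1], [0, 0, 0, 0, 1]]
end [ 612.  -281.7  179.7] -0.747
```

Request:
carry_out([
  [10,-5,6,5,0.5],
  [10,-5,6,5,0.5],
  [9,-7,6,5,0.5],
  [8,-7,6,5,0.5],
  [0,0,0,0,0.5],
  [0,0,21,0,0.5],
  [0,0,21,0,0.5],
  [0,0,22,0,0.5],
  [0,0,21,0,0.5],
  [0,0,0,0,1],
  [0,0,0,0,1],
  [0,0,0,0,1],
])

```text
t: 7.15
eef_pos: [613.1, -281.8, 182.1]
tcp_rot: [-3.141, -0.002, -0.746]
ft_force: [-0.3, 0.4, 0.6]
opening: 0.305
grip_force: 0.0
```

Request:
carry_out([
  [0,0,0,0,1],
  [0,0,0,0,1],
])

```text
t: 7.35
eef_pos: [613.2, -281.4, 181.7]
tcp_rot: [-3.141, -0.002, -0.746]
ft_force: [-0.6, -0.1, 4.1]
opening: 0.186
grip_force: 30.0
```

```bash
python3 - <<'E'
from h import *
st()
E
```

```text
t 7.35 [ 613.2 -281.4  181.7] [-3.141e+00 -2.000e-03 -7.460e-01] F [-0.6 -0.1  4.1] op 0.186 30.0 q [-0.53  0.6   1.47 -0.    1.07  1.79]
```

Request:
carry_out([
  [0,0,-10,0,1],
  [0,0,-9,0,1],
  [-20,0,0,0,1],
  [-22,0,0,0,1],
  [-22,0,0,0,1],
  [-21,0,0,0,1],
  [0,0,-20,0,1],
  [0,0,-40,0,1],
  [0,0,-40,0,1],
  [0,0,-30,0,1],
  [0,0,0,0,1],
  [0,0,0,0,1],
])

```text
t: 8.55
eef_pos: [550.5, -223.4, 330.4]
tcp_rot: [-3.141, -0.001, -0.746]
ft_force: [-0.2, -0.3, -1.4]
opening: 0.187
grip_force: 30.0
```

```bash
python3 - <<'E'
from h import *
st();a=snap('side','d4')['color'];b=snap('scene','s4')['color']
m=np.hstack([cv2.resize(a[100:340,190:430],(400,400)),cv2.resize(b[150:390,150:390],(400,400))])
cv2.imwrite('pics/m4.png',m[:,:,::-1])
E
```

```text
t 8.55 [ 550.5 -223.4  330.4] [-3.141e+00 -1.000e-03 -7.460e-01] F [-0.2 -0.3 -1.4] op 0.187 30.0 q [-0.5   0.36  1.48 -0.    1.3   1.82]
```

View pics/m4.png

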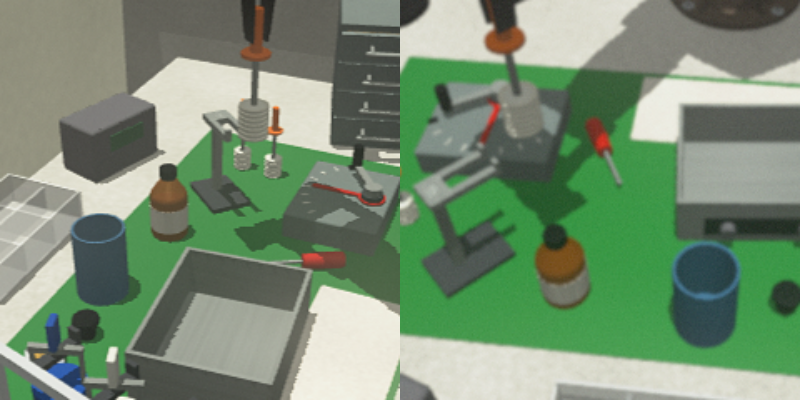

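```bash
python3 - <<'E'
from h import *
A=(190+100.5*.6,100+228*.6);B=(150+306.5*.6,150+270*.6)
print(tri(('d4',A),('s4',B)),px2w('d4',A,110),px2w('s4',B,110))
# brush tip check in air
a=(190+252*.6,100+138*.6); b=(150+121*.6,150+133*.6)
print('tip',tri(('d4',a),('s4',b)))
# automatic: jar base / rim by colour
for f in('d4','s4'):
    i=cv2.imread(f'pics/{f}.png');h=cv2.cvtColor(i,cv2.COLOR_BGR2HSV)
    m=((h[...,0]>95)&(h[...,0]<118)&(h[...,1]>70)).astype(np.uint8)
    n,l,s,c=cv2.connectedComponentsWithStats(m); 
    print(f,[s[k].tolist() for k in range(1,n) if s[k,4]>300])
p=[-37.,0]; 
for z in(110,):
  for f in('d4','s4'):
    t=np.linspace(0,6.28,60); P=np.array([w2px(f,(686+38*np.cos(q),8+38*np.sin(q),z)) for q in t]); print(f,P.min(0),P.max(0))
E
```

```text
[686.7   7.7 105.8] [682.6   9.2 110. ] [692.2  10.2 110. ]
tip [ 552.9 -229.6  161.1]
d4 []
s4 [[462, 266, 33, 28, 649], [314, 296, 39, 60, 825]]
d4 [232.7 227.4] [265.7 245.5]
s4 [312.5 292.4] [353.7 326.9]
```

```bash
python3 - <<'E'
from h import *
path([(687,8.5,320,-.746,8,1)])
E
```

```text
[[-7, -33, 1, 0, 1], [-7, -33, 1, 0, 1], [-7, -33, 1, 0, 1], [-7, -33, 1, 0, 1], [-8, -32, 1, 0, 1], [-7, -33, 2, 0, 1], [-7, -33, 1, 0, 1], [-7, -33, 1, 0, 1]]
end [686.8   8.6 319.8] -0.746
```

Request:
carry_out([
  [-7,-33,1,0,1],
  [-7,-33,1,0,1],
  [-7,-33,1,0,1],
  [-7,-33,1,0,1],
  [-8,-32,1,0,1],
  [-7,-33,2,0,1],
  [-7,-33,1,0,1],
  [-7,-33,1,0,1],
  [0,0,0,0,1],
  [0,0,0,0,1],
])

```text
t: 9.65
eef_pos: [687.0, 8.8, 319.0]
tcp_rot: [3.14, 0.002, -0.745]
ft_force: [-1.1, 0.3, -0.2]
opening: 0.185
grip_force: 30.0
```

```bash
python3 - <<'E'
from h import *
st();a=snap('side','d5')['color'];b=snap('scene','s5')['color']
m=np.hstack([cv2.resize(a[100:300,150:350],(400,400)),cv2.resize(b[160:360,230:430],(400,400))])
cv2.imwrite('pics/m5.png',m[:,:,::-1])
E
```

```text
t 9.65 [687.    8.8 319. ] [ 3.14e+00  2.00e-03 -7.45e-01] F [-1.1  0.3 -0.2] op 0.185 30.0 q [-0.08  0.52  1.25 -0.    1.37  2.23]
```

View pics/m5.png

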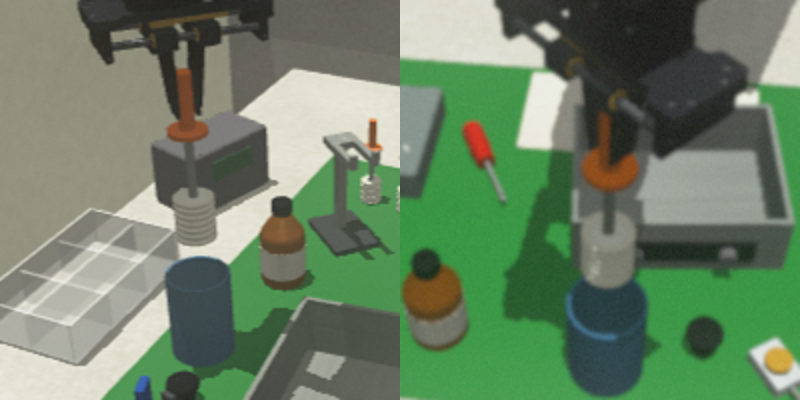

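```bash
python3 - <<'E'
from h import *
for f in('d5','s5'):
    for c,z,r in(((687,8.8),157.3,21),((687,8.5),110,38)):
        t=np.linspace(0,6.28,60); P=np.array([w2px(f,(c[0]+r*np.cos(q),c[1]+r*np.sin(q),z)) for q in t]); 
        sc=lambda p:(p-([150,100] if f=='d5' else [230,160]))*2
        print(f,z,sc(P.min(0)),sc(P.max(0)))
E
```

```text
d5 157.3 [175.8 228.2] [213.2 247.6]
d5 110 [164.4 254.8] [230.6 291.2]
s5 157.3 [183.8 249.8] [231.4 288.6]
s5 110 [165.4 265.6] [247.8 335. ]
```

Tip and jar rim agree with the projections to within about 2 mm in both views (side crop rim at (200,272), scene crop rim at (607,304)). I'll lower the brush.

Request:
carry_out([
  [0,0,30,0,1],
  [0,0,30,0,1],
  [0,0,25,0,1],
  [0,0,20,0,1],
  [0,0,15,0,1],
  [0,0,0,0,1],
])

```text
t: 10.35
eef_pos: [686.0, 7.2, 198.6]
tcp_rot: [3.139, 0.003, -0.747]
ft_force: [-0.7, 0.5, -1.4]
opening: 0.185
grip_force: 30.0
```

Request:
carry_out([
  [0,0,10,0,1],
  [0,0,8,0,1],
  [0,0,4,0,1],
  [0,0,0,0,1],
  [0,0,0,0,1],
  [0,0,0,0,1],
])

```text
t: 10.95
eef_pos: [687.4, 8.3, 179.1]
tcp_rot: [-3.141, -0.001, -0.746]
ft_force: [-0.1, 0.4, -1.0]
opening: 0.183
grip_force: 30.0
```

Request:
carry_out([
  [0,0,3,0,1],
  [0,0,0,0,1],
  [0,0,0,0,1],
  [0,0,0,0,1],
])

```text
t: 11.35
eef_pos: [687.2, 8.3, 175.6]
tcp_rot: [3.142, -0.0, -0.746]
ft_force: [-0.4, 0.3, -1.0]
opening: 0.187
grip_force: 30.0
```

Request:
carry_out([
  [0,0,-25,0,1],
  [0,0,-30,0,1],
  [0,0,-25,0,1],
  [0,0,0,0,1],
  [0,0,0,0,1],
  [0,0,25,0,1],
  [0,0,30,0,1],
  [0,0,25,0,1],
  [0,0,0,0,1],
  [0,0,0,0,1],
  [0,0,0,0,1],
])

```text
t: 12.45
eef_pos: [687.7, 8.3, 176.7]
tcp_rot: [-3.141, -0.001, -0.746]
ft_force: [-0.2, 0.9, -0.6]
opening: 0.182
grip_force: 30.0
```

Request:
carry_out([
  [0,0,-25,0,1],
  [0,0,-30,0,1],
  [0,0,-25,0,1],
  [0,0,0,0,1],
  [0,0,0,0,1],
  [0,0,25,0,1],
  [0,0,30,0,1],
  [0,0,25,0,1],
  [0,0,0,0,1],
  [0,0,0,0,1],
  [0,0,0,0,1],
])

```text
t: 13.55
eef_pos: [687.7, 8.3, 176.9]
tcp_rot: [-3.141, -0.001, -0.746]
ft_force: [-0.9, 0.3, -0.2]
opening: 0.186
grip_force: 30.0
```

```bash
python3 - <<'E'
from h import *
st();a=snap('side','d6')['color'];b=snap('scene','s6')['color']
m=np.hstack([cv2.resize(a[100:300,150:350],(400,400)),cv2.resize(b[160:360,230:430],(400,400))])
cv2.imwrite('pics/m6.png',m[:,:,::-1])
E
```

```text
t 13.55 [687.7   8.3 176.9] [-3.141e+00 -1.000e-03 -7.460e-01] F [-0.9  0.3 -0.2] op 0.186 30.0 q [-0.08  0.62  1.44 -0.    1.08  2.23]
```

View pics/m6.png

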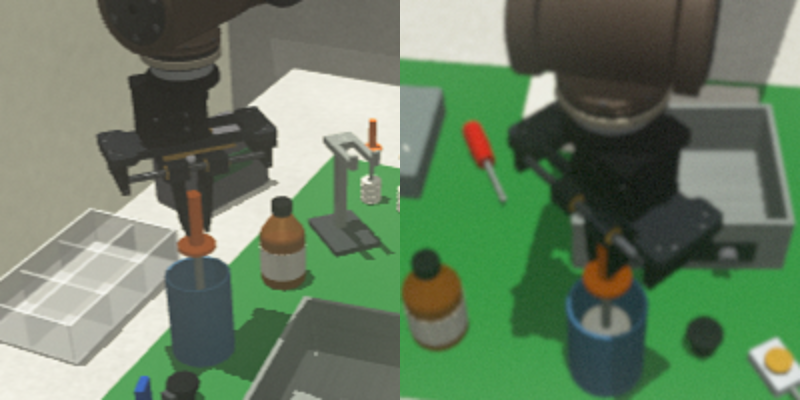

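```bash
python3 - <<'E'
from h import *
path([(687.5,8.3,330,-.746,5,1),(550.8,-223.8,330,-.746,7,1)])
path([(550.8,-223.8,203,-.746,5,1),(613.2,-281.4,202,-.746,6,1)],(550.8,-223.8,330,-.746))
E
```

```text
[[0, 0, -31, 0, 1], [0, 0, -30, 0, 1], [0, 0, -31, 0, 1], [0, 0, -30, 0, 1], [0, 0, -31, 0, 1], [8, 38, 0, 0, 1], [8, 37, 0, 0, 1], [8, 38, 0, 0, 1], [9, 37, 0, 0, 1], [8, 38, 0, 0, 1], [8, 38, 0, 0, 1], [8, 37, 0, 0, 1]]
end [ 551.  -223.6  330. ] -0.746
[[0, 0, 25, 0, 1], [0, 0, 26, 0, 1], [0, 0, 25, 0, 1], [0, 0, 26, 0, 1], [0, 0, 25, 0, 1], [14, 0, 0, 0, 1], [14, 0, 0, 0, 1], [14, 0, 0, 0, 1], [15, 0, 1, 0, 1], [14, 0, 0, 0, 1], [14, 0, 0, 0, 1]]
end [ 613.2 -281.5  202. ] -0.746
```

Request:
carry_out([
  [0,0,-31,0,1],
  [0,0,-30,0,1],
  [0,0,-31,0,1],
  [0,0,-30,0,1],
  [0,0,-31,0,1],
  [8,38,0,0,1],
  [8,37,0,0,1],
  [8,38,0,0,1],
  [9,37,0,0,1],
  [8,38,0,0,1],
  [8,38,0,0,1],
  [8,37,0,0,1],
])

```text
t: 14.85
eef_pos: [549.6, -224.7, 329.8]
tcp_rot: [-3.141, -0.002, -0.746]
ft_force: [0.6, -0.7, -1.2]
opening: 0.18
grip_force: 30.0
```

Request:
carry_out([
  [0,0,0,0,1],
  [0,0,0,0,1],
  [0,0,0,0,1],
  [0,0,25,0,1],
  [0,0,26,0,1],
  [0,0,25,0,1],
  [0,0,26,0,1],
  [0,0,25,0,1],
  [0,0,0,0,1],
  [0,0,0,0,1],
  [0,0,0,0,1],
])

```text
t: 15.95
eef_pos: [551.4, -223.4, 203.2]
tcp_rot: [-3.141, -0.002, -0.745]
ft_force: [-0.3, 0.1, -0.3]
opening: 0.184
grip_force: 30.0
```

```bash
python3 - <<'E'
from h import *
st()
path([(613.2,-281.4,202,-.746,6,1)])
E
```

```text
t 15.95 [ 551.4 -223.4  203.2] [-3.141e+00 -2.000e-03 -7.450e-01] F [-0.3  0.1 -0.3] op 0.184 30.0 q [-0.5   0.47  1.66 -0.    1.01  1.82]
[[14, 0, 0, 0, 1], [14, 0, 0, 0, 1], [14, 0, 1, 0, 1], [14, 0, 0, 0, 1], [15, 1, 0, 0, 1], [14, 0, 0, 0, 1]]
end [ 613.2 -281.8  202.2] -0.745
```

Request:
carry_out([
  [14,0,0,0,1],
  [14,0,0,0,1],
  [14,0,0,0,1],
  [14,0,0,0,1],
  [15,0,0,0,1],
  [14,0,0,0,1],
  [0,0,0,0,1],
  [0,0,0,0,1],
  [0,0,6,0,1],
  [0,0,6,0,1],
  [0,0,4,0,1],
  [0,0,0,0,1],
])

```text
t: 17.15
eef_pos: [612.6, -280.9, 184.8]
tcp_rot: [3.141, 0.001, -0.746]
ft_force: [-0.3, -1.4, -0.8]
opening: 0.187
grip_force: 30.0
```

Request:
carry_out([
  [0,0,3,0,1],
  [0,0,1,0,1],
  [0,0,0,0,1],
  [0,0,0,0,1],
])

```text
t: 17.55
eef_pos: [613.0, -281.2, 181.8]
tcp_rot: [-3.142, -0.0, -0.746]
ft_force: [-0.1, 0.4, -0.0]
opening: 0.186
grip_force: 30.0
```

```bash
python3 - <<'E'
from h import *
path([(613,-281.3,182,-.746,3,0.5),(613,-281.3,310,-.746,4,0.5)])
path([(410,60,330,0.02,12,0.5)],(613,-281.3,310,-.746))
E
```

```text
[[0, 0, 0, 0, 0.5], [0, 0, 0, 0, 0.5], [0, 0, 0, 0, 0.5], [0, 0, -32, 0, 0.5], [0, 0, -32, 0, 0.5], [0, 0, -32, 0, 0.5], [0, 0, -32, 0, 0.5]]
end [ 613.  -281.2  309.8] -0.746
[[-32, -9, -2, -4, 0.5], [-31, -12, -1, -3, 0.5], [-30, -13, -2, -4, 0.5], [-29, -15, -2, -4, 0.5], [-29, -18, -1, -3, 0.5], [-27, -19, -2, -4, 0.5], [-26, -20, -2, -4, 0.5], [-24, -22, -1, -3, 0.5], [-23, -24, -2, -4, 0.5], [-22, -25, -2, -4, 0.5], [-19, -27, -1, -3, 0.5], [-19, -27, -2, -4, 0.5]]
end [409.7  59.5 330. ] 0.022
```

Request:
carry_out([
  [0,0,0,0,0.5],
  [0,0,0,0,0.5],
  [0,0,0,0,0.5],
  [0,0,-32,0,0.5],
  [0,0,-32,0,0.5],
  [0,0,-32,0,0.5],
  [0,0,-32,0,0.5],
])

```text
t: 18.25
eef_pos: [612.9, -281.1, 311.0]
tcp_rot: [3.142, -0.0, -0.746]
ft_force: [0.7, -0.6, 0.4]
opening: 0.497
grip_force: 0.0
```

Request:
carry_out([
  [-32,-9,-2,-4,0.5],
  [-31,-12,-1,-3,0.5],
  [-30,-13,-2,-4,0.5],
  [-29,-15,-2,-4,0.5],
  [-29,-18,-1,-3,0.5],
  [-27,-19,-2,-4,0.5],
  [-26,-20,-2,-4,0.5],
  [-24,-22,-1,-3,0.5],
  [-23,-24,-2,-4,0.5],
  [-22,-25,-2,-4,0.5],
  [-19,-27,-1,-3,0.5],
  [-19,-27,-2,-4,0.5],
])

```text
t: 19.45
eef_pos: [408.8, 60.6, 329.8]
tcp_rot: [3.142, -0.0, 0.024]
ft_force: [-0.5, -0.5, 0.6]
opening: 0.502
grip_force: 0.0
```

Request:
carry_out([
  [0,0,0,0,0.5],
  [0,0,0,0,0.5],
])

```text
t: 19.65
eef_pos: [409.7, 59.9, 330.0]
tcp_rot: [3.141, -0.001, 0.023]
ft_force: [0.5, -0.3, 0.2]
opening: 0.502
grip_force: 0.0
```

```bash
python3 - <<'E'
from h import *
st();a=snap('wrist','w7')['color'];b=snap('scene','s7')['color'];d=snap('side','d7')['color']
m=np.hstack([cv2.resize(a[:,:],(533,400)),np.vstack([cv2.resize(d[110:250,270:456],(266,200)),cv2.resize(b[190:340,130:330],(266,200))])])
cv2.imwrite('pics/m7.png',m[:,:,::-1])
E
```

```text
t 19.65 [409.7  59.9 330. ] [ 3.141e+00 -1.000e-03  2.300e-02] F [ 0.5 -0.3  0.2] op 0.502 0.0 q [-0.01  0.07  1.87 -0.    1.2   1.53]
```

View pics/m7.png

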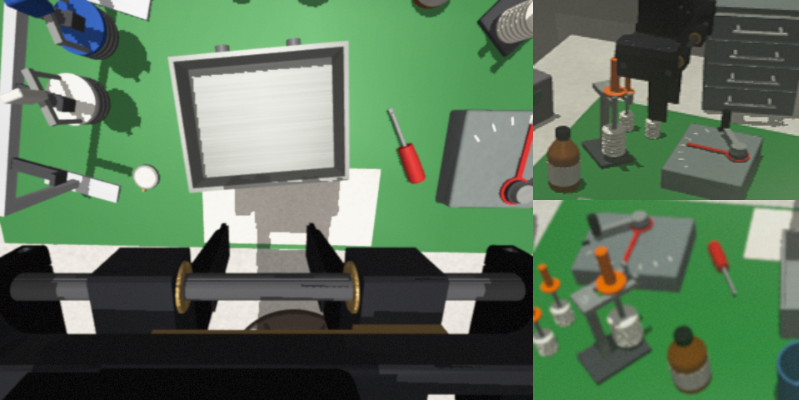

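```bash
python3 - <<'E'
from h import *
C=np.array([px2w('w7',(u*1.2,v*1.2),80)[:2] for u,v in [(170,58),(349,42),(348,179),(190,190)]]); print(C,C.mean(0))
F,a=[C[0]-C[1],C[3]-C[2]],[C[1]-C[2],C[0]-C[3]]
for v in F+a: print(np.linalg.norm(v),np.arctan2(v[1],v[0]))
for n,p,z in [('btab',(35,5),195),('wtab',(8,97),195),('case',(146,177),10)]: print(n,px2w('w7',(p[0]*1.2,p[1]*1.2),z))
path([(525,240,330,1.295,9,0.5)])
E
```

```text
[[550.4 189.5]
 [574.1 -37.4]
 [397.9 -53.2]
 [376.5 172.3]] [474.725  67.8  ]
228.13439021769602 1.6748702371328696
226.51315635079567 1.6654131860288064
176.90698120763923 0.08943163807427472
174.74853361330386 0.09858677157856398
btab [572.7 270.6 195. ]
wtab [494.6 310.9 195. ]
case [378.6 262.7  10. ]
[[13, -20, 0, -8, 0.5], [16, -18, 0, -8, 0.5], [18, -15, 0, -8, 0.5], [20, -13, 0, -8, 0.5], [22, -10, 0, -9, 0.5], [23, -6, 0, -8, 0.5], [23, -3, 0, -8, 0.5], [24, 0, 0, -8, 0.5], [24, 4, 0, -8, 0.5]]
end [525.4 240.1 329.5] 1.295
```

Request:
carry_out([
  [13,-20,0,-8,0.5],
  [16,-18,0,-8,0.5],
  [18,-15,0,-8,0.5],
  [20,-13,0,-8,0.5],
  [22,-10,0,-8,0.5],
  [23,-6,0,-8,0.5],
  [23,-3,0,-8,0.5],
  [24,0,0,-8,0.5],
  [24,4,0,-8,0.5],
  [0,0,0,-1,0.5],
  [0,0,0,0,0.5],
  [0,0,0,0,0.5],
])

```text
t: 21.0
eef_pos: [525.9, 239.0, 329.4]
tcp_rot: [-3.141, 0.001, 1.293]
ft_force: [-1.0, 1.0, -0.1]
opening: 0.498
grip_force: 0.0
```

```bash
python3 - <<'E'
from h import *
st();a=snap('wrist','w8')['color']
E
```

```text
t 21.0 [525.9 239.  329.4] [-3.141e+00  1.000e-03  1.293e+00] F [-1.   1.  -0.1] op 0.498 0.0 q [ 0.31  0.33  1.52 -0.    1.28  0.59]
```

View pics/w8.png

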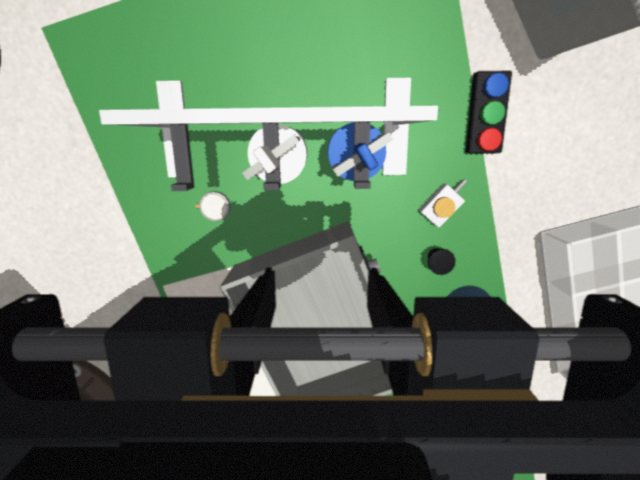

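```bash
python3 - <<'E'
from h import *
i=cv2.imread('pics/w8.png')[115:205,235:405]
cv2.imwrite('pics/m8.png',cv2.resize(i,(800,424),interpolation=cv2.INTER_CUBIC))
a,b=px2w('w8',(100,117),155),px2w('w8',(437,112),155); print(a,b,np.arctan2(*(b-a)[1::-1]),np.linalg.norm(b-a))
E
```

```text
[359.6 383.9 155. ] [651.9 305.  155. ] -0.26364487081724797 302.7614572563687
```

View pics/m8.png

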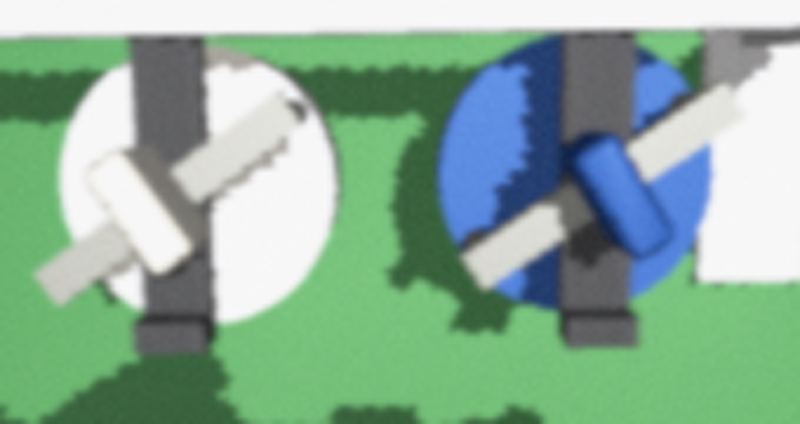

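```bash
python3 - <<'E'
from h import *
g=lambda u,v:(235+u/4.706,115+v/4.706)
for n,A,B,t1,t2,tc in [('w',(50,285),(302,105),(103,160),(170,262),(138,212)),('b',(473,270),(732,102),(600,148),(645,245),(620,196))]:
    a,b=px2w('w8',g(*A),158),px2w('w8',g(*B),158); d=b-a
    e=px2w('w8',g(*t1),195)-px2w('w8',g(*t2),195)
    print(n,'bar',a,b,(a+b)/2,np.linalg.norm(d),'bar ang',np.arctan2(d[1],d[0]),'tab xdir',np.arctan2(e[1],e[0]),np.linalg.norm(e),'tab',px2w('w8',g(*tc),195))
E
```

```text
w bar [469.1 298.7 158. ] [527.  317.9 158. ] [498.05 308.3  158.  ] 61.00040983468879 bar ang 0.3201953456971473 tab xdir 1.852444935101782 20.50804720103798 tab [496.6 308.1 195. ]
b bar [550.4 278.6 158. ] [606.6 295.8 158. ] [578.5 287.2 158. ] 58.773123109121954 bar ang 0.2969978068693291 tab xdir 1.7618089946052482 18.435292240699653 tab [577.8 287.8 195. ]
```

```bash
python3 - <<'E'
from h import *
path([(578.2,287.5,250,1.88,5,0.5),(578.2,287.5,172,1.88,4,0.5),(578.2,287.5,172,1.88,3,1)])
E
```

```text
[[12, 7, 16, -7, 0.5], [11, 9, 16, -6, 0.5], [10, 10, 16, -7, 0.5], [9, 11, 16, -7, 0.5], [8, 13, 16, -7, 0.5], [0, 0, 19, 0, 0.5], [0, 0, 20, 0, 0.5], [0, 0, 19, 0, 0.5], [0, 0, 20, 0, 0.5], [0, 0, 0, 0, 1], [0, 0, 0, 0, 1], [0, 0, 0, 0, 1]]
end [578.6 287.8 171.6] 1.887
```

Request:
carry_out([
  [12,7,16,-7,0.5],
  [11,9,16,-6,0.5],
  [10,10,16,-7,0.5],
  [9,11,16,-7,0.5],
  [8,13,16,-7,0.5],
  [0,0,0,0,0.5],
  [0,0,0,0,0.5],
  [0,0,19,0,0.5],
  [0,0,20,0,0.5],
  [0,0,19,0,0.5],
  [0,0,20,0,0.5],
  [0,0,0,0,0.5],
])

```text
t: 22.25
eef_pos: [577.5, 287.9, 170.8]
tcp_rot: [-3.139, 0.0, 1.886]
ft_force: [-0.2, -0.0, 0.1]
opening: 0.502
grip_force: 0.0
```

Request:
carry_out([
  [0,0,0,0,0.5],
  [0,0,0,0,1],
  [0,0,0,0,1],
  [0,0,0,0,1],
  [0,0,0,0,1],
  [0,0,0,0,1],
])

```text
t: 22.85
eef_pos: [578.5, 288.8, 171.7]
tcp_rot: [3.141, 0.0, 1.889]
ft_force: [-0.1, -0.2, 0.6]
opening: 0.137
grip_force: 0.0
```

```bash
python3 - <<'E'
from h import *
st();s=env.state();p=s['eef_pos'];w=s['tcp_rot'][2]
dx,dy=-.261*85,-.965*85
path([(p[0],p[1],p[2]+20,w,2,1),(p[0]+dx,p[1]+dy,p[2]+20,w,5,1)])
E
```

```text
t 22.85 [578.5 288.8 171.7] [3.141 0.    1.889] F [-0.1 -0.2  0.6] op 0.137 0.0 q [ 0.36  0.57  1.56 -0.    1.01  0.04]
[[0, 0, -10, 0, 1], [0, 0, -10, 0, 1], [-14, -9, 0, 0, 1], [-14, -10, 0, 0, 1], [-15, -9, 0, 0, 1], [-14, -9, 0, 0, 1], [-14, -10, 0, 0, 1]]
end [556.1 206.7 191.7] 1.889
```

Still closing; I'll let it grip, then lift and check.

Request:
carry_out([
  [0,0,0,0,1],
  [0,0,0,0,1],
  [0,0,-10,0,1],
  [0,0,-10,0,1],
  [0,0,0,0,1],
])

```text
t: 23.35
eef_pos: [579.2, 289.1, 193.6]
tcp_rot: [3.139, -0.0, 1.89]
ft_force: [0.6, -0.3, -1.1]
opening: 0.094
grip_force: 30.0
```

Request:
carry_out([
  [-14,-9,0,0,1],
  [-14,-10,0,0,1],
  [-15,-9,0,0,1],
  [-14,-9,0,0,1],
  [-14,-10,0,0,1],
  [0,0,-20,0,1],
  [0,0,-20,0,1],
  [0,0,0,0,1],
])

```text
t: 24.15
eef_pos: [556.9, 206.0, 233.9]
tcp_rot: [3.137, 0.0, 1.889]
ft_force: [-0.3, 1.2, -0.9]
opening: 0.091
grip_force: 30.0
```

```bash
python3 - <<'E'
from h import *
st();snap('side','d9');snap('scene','s9')
path([(479,23,235,1.67,6,1),(479,23,135,1.67,4,1)])
E
```

```text
t 24.15 [556.9 206.  233.9] [3.137 0.    1.889] F [-0.3  1.2 -0.9] op 0.091 30.0 q [ 0.24  0.43  1.63 -0.    1.08 -0.08]
[[-25, -22, -1, 2, 1], [-26, -21, 0, 2, 1], [-26, -20, -1, 2, 1], [-27, -19, -1, 2, 1], [-28, -18, 0, 2, 1], [-28, -17, -1, 3, 1], [0, 0, 25, 0, 1], [0, 0, 25, 0, 1], [0, 0, 25, 0, 1], [0, 0, 25, 0, 1]]
end [478.6  23.2 135.2] 1.662
```

Request:
carry_out([
  [-25,-22,-1,2,1],
  [-26,-21,0,2,1],
  [-26,-20,-1,2,1],
  [-27,-19,-1,2,1],
  [-28,-18,0,2,1],
  [-28,-17,-1,3,1],
  [0,0,0,0,1],
  [0,0,25,0,1],
  [0,0,25,0,1],
  [0,0,25,0,1],
  [0,0,25,0,1],
  [0,0,0,0,1],
])

```text
t: 25.45
eef_pos: [477.3, 24.2, 132.6]
tcp_rot: [-3.136, -0.001, 1.663]
ft_force: [-1.0, -0.1, -0.2]
opening: 0.096
grip_force: 30.0
```

Request:
carry_out([
  [0,0,10,0,1],
  [0,0,8,0,1],
  [0,0,2,0,1],
  [0,0,0,0,1],
  [0,0,0,0,1],
])

```text
t: 25.95
eef_pos: [479.1, 23.7, 116.0]
tcp_rot: [3.141, 0.0, 1.663]
ft_force: [-0.5, 0.3, -0.9]
opening: 0.098
grip_force: 30.0
```

Request:
carry_out([
  [0,0,2,0,1],
  [0,0,1,0,1],
  [0,0,0,0,1],
  [0,0,0,0,1],
])

```text
t: 26.35
eef_pos: [478.9, 23.7, 112.6]
tcp_rot: [3.142, 0.0, 1.663]
ft_force: [0.0, -0.1, -1.4]
opening: 0.091
grip_force: 30.0
```

```bash
python3 - <<'E'
from h import *
st()
path([(479,23.5,250,1.663,4,0.6),(497.5,308.2,250,1.88,7,.5)],(479,23.5,112.8,1.663))
E
```

```text
t 26.35 [478.9  23.7 112.6] [3.142 0.    1.663] F [ 0.  -0.1 -1.4] op 0.091 30.0 q [-0.09  0.45  2.03 -0.    0.67 -0.18]
[[0, 0, -34, 0, 0.6], [0, 0, -35, 0, 0.6], [0, 0, -34, 0, 0.6], [0, 0, -34, 0, 0.6], [40, 6, 0, -2, 0.5], [40, 8, 0, -2, 0.5], [40, 9, 0, -1, 0.5], [39, 10, 0, -2, 0.5], [40, 11, 0, -2, 0.5], [38, 13, 0, -2, 0.5], [39, 14, 0, -1, 0.5]]
end [497.4 308.5 249.8] 1.872
```

Request:
carry_out([
  [0,0,0,0,0.7],
  [0,0,0,0,0.6],
  [0,0,0,0,0.6],
  [0,0,-10,0,0.6],
  [0,0,-34,0,0.6],
  [0,0,-35,0,0.6],
  [0,0,-34,0,0.6],
  [0,0,-24,0,0.6],
])

```text
t: 27.15
eef_pos: [479.0, 23.8, 252.6]
tcp_rot: [3.139, 0.001, 1.663]
ft_force: [0.3, -0.1, 0.2]
opening: 0.401
grip_force: 0.0
```

Request:
carry_out([
  [40,6,0,-2,0.5],
  [40,8,0,-2,0.5],
  [40,9,0,-1,0.5],
  [39,10,0,-2,0.5],
  [40,11,0,-2,0.5],
  [38,13,0,-2,0.5],
  [39,14,0,-1,0.5],
  [0,0,0,0,0.5],
  [0,0,0,0,0.5],
])

```text
t: 28.05
eef_pos: [496.9, 309.1, 249.8]
tcp_rot: [-3.141, 0.0, 1.874]
ft_force: [0.3, -0.6, -0.3]
opening: 0.499
grip_force: 0.0
```

```bash
python3 - <<'E'
from h import *
st();a=snap('wrist','w10')['color'];d=snap('side','d10')['color']
m=np.hstack([cv2.resize(a[60:300,140:460],(400,300)),cv2.resize(d[220:400,180:420],(400,300))])
cv2.imwrite('pics/m10.png',m[:,:,::-1])
E
```

```text
t 28.05 [496.9 309.1 249.8] [-3.141  0.     1.874] F [ 0.3 -0.6 -0.3] op 0.499 0.0 q [ 0.44  0.41  1.62 -0.    1.11  0.14]
```

View pics/m10.png

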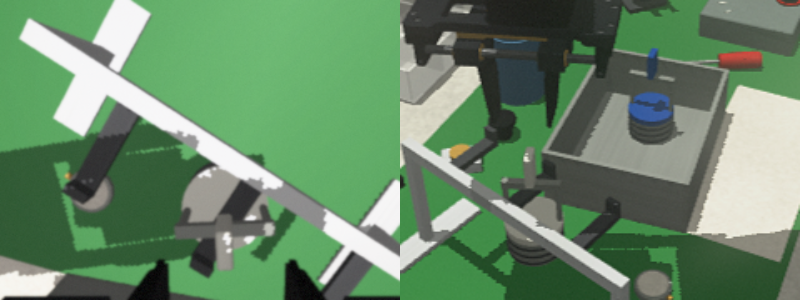

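Blue basket stands upright in the bath (side crop (652,115)). The white tab at (225,240) in the wrist crop is centred between the fingers, and its bar is parallel to the closing line.

Request:
carry_out([
  [0,0,19,0,0.5],
  [0,0,20,0,0.5],
  [0,0,19,0,0.5],
  [0,0,20,0,0.5],
  [0,0,0,0,0.5],
  [0,0,0,0,1],
  [0,0,0,0,1],
  [0,0,0,0,1],
  [0,0,0,0,1],
  [0,0,0,0,1],
  [0,0,0,0,1],
  [0,0,0,0,1],
])

```text
t: 29.35
eef_pos: [497.3, 308.7, 171.8]
tcp_rot: [3.142, 0.0, 1.872]
ft_force: [-1.2, -0.8, 4.0]
opening: 0.096
grip_force: 30.0
```

Request:
carry_out([
  [0,0,-10,0,1],
  [0,0,-10,0,1],
  [0,0,0,0,1],
])

```text
t: 29.65
eef_pos: [498.0, 309.0, 193.3]
tcp_rot: [3.139, -0.0, 1.872]
ft_force: [0.7, 0.2, -1.6]
opening: 0.095
grip_force: 30.0
```

Request:
carry_out([
  [-14,-9,0,0,1],
  [-14,-10,0,0,1],
  [-15,-9,0,0,1],
  [-14,-9,0,0,1],
  [-14,-10,0,0,1],
  [0,0,-15,0,1],
  [0,0,-15,0,1],
  [0,0,0,0,1],
])

```text
t: 30.45
eef_pos: [474.1, 226.3, 223.1]
tcp_rot: [3.139, 0.0, 1.872]
ft_force: [0.9, -0.4, -1.8]
opening: 0.092
grip_force: 30.0
```

```bash
python3 - <<'E'
from h import *
st()
path([(470.3,112.6,225,1.67,5,1),(470.3,112.6,132,1.67,4,1)])
E
```

```text
t 30.45 [474.1 226.3 223.1] [3.139 0.    1.872] F [ 0.9 -0.4 -1.8] op 0.092 30.0 q [ 0.32  0.35  1.8  -0.    0.99  0.02]
[[-22, -7, 0, 2, 1], [-21, -7, -1, 3, 1], [-22, -6, 0, 2, 1], [-23, -5, 0, 2, 1], [-22, -4, -1, 3, 1], [0, 0, 23, 0, 1], [0, 0, 24, 0, 1], [0, 0, 23, 0, 1], [0, 0, 23, 0, 1]]
end [469.8 112.5 132.1] 1.662
```

Request:
carry_out([
  [-22,-7,0,2,1],
  [-21,-7,-1,3,1],
  [-22,-6,0,2,1],
  [-23,-5,0,2,1],
  [-22,-4,-1,3,1],
  [0,0,0,0,1],
  [0,0,23,0,1],
  [0,0,24,0,1],
  [0,0,23,0,1],
  [0,0,23,0,1],
  [0,0,0,0,1],
  [0,0,0,0,1],
])

```text
t: 31.65
eef_pos: [469.3, 113.3, 130.6]
tcp_rot: [-3.141, 0.0, 1.663]
ft_force: [0.1, 0.1, -0.5]
opening: 0.095
grip_force: 30.0
```

Request:
carry_out([
  [0,0,10,0,1],
  [0,0,6,0,1],
  [0,0,2,0,1],
  [0,0,0,0,1],
  [0,0,0,0,1],
])

```text
t: 32.15
eef_pos: [469.4, 113.2, 112.9]
tcp_rot: [3.141, -0.0, 1.663]
ft_force: [-0.7, 1.5, 2.7]
opening: 0.093
grip_force: 30.0
```

Request:
carry_out([
  [0,0,0,0,0.7],
  [0,0,0,0,0.6],
  [0,0,0,0,0.6],
  [0,0,-10,0,0.6],
  [0,0,-30,0,0.6],
  [0,0,-40,0,0.6],
  [0,0,-40,0,0.6],
  [0,0,-40,0,0.6],
  [0,0,0,0,0.6],
  [0,0,0,0,0.6],
])

```text
t: 33.15
eef_pos: [469.3, 113.1, 273.5]
tcp_rot: [3.14, 0.0, 1.663]
ft_force: [0.5, -0.4, -0.3]
opening: 0.403
grip_force: 0.0
```

```bash
python3 - <<'E'
from h import *
st()
path([(415,-322,230,0.0,12,0.6)])
E
```

```text
t 33.15 [469.3 113.1 273.5] [3.14  0.    1.663] F [ 0.5 -0.4 -0.3] op 0.403 0.0 q [ 0.1   0.23  1.83 -0.    1.08  0.01]
[[-36, -8, 4, 8, 0.6], [-36, -3, 3, 8, 0.6], [-37, 3, 4, 8, 0.6], [-35, 7, 4, 8, 0.6], [-35, 12, 3, 8, 0.6], [-32, 17, 4, 8, 0.6], [-30, 21, 3, 8, 0.6], [-26, 26, 4, 8, 0.6], [-23, 28, 4, 7, 0.6], [-19, 32, 3, 8, 0.6], [-14, 33, 4, 8, 0.6], [-10, 35, 4, 8, 0.6]]
end [ 415.1 -321.6  229.5] 0.005
```

Request:
carry_out([
  [-36,-8,4,8,0.6],
  [-36,-3,3,8,0.6],
  [-37,3,4,8,0.6],
  [-35,7,4,8,0.6],
  [-35,12,3,8,0.6],
  [-32,17,4,8,0.6],
  [-30,21,3,8,0.6],
  [-26,26,4,8,0.6],
  [-23,28,4,7,0.6],
  [-19,32,3,8,0.6],
  [-14,33,4,8,0.6],
  [-10,35,4,8,0.6],
])

```text
t: 34.35
eef_pos: [414.3, -322.7, 227.1]
tcp_rot: [-3.14, 0.002, -0.001]
ft_force: [0.8, 0.7, 0.5]
opening: 0.402
grip_force: 0.0
```

Request:
carry_out([
  [0,0,0,0,0.6],
  [0,0,0,0,0.6],
  [0,0,0,0,0.6],
])

```text
t: 34.65
eef_pos: [415.0, -320.6, 228.0]
tcp_rot: [-3.14, 0.001, 0.006]
ft_force: [0.2, 0.2, -0.7]
opening: 0.4
grip_force: 0.0
```

```bash
python3 - <<'E'
from h import *
st();a=snap('wrist','w11')['color'];d=snap('side','d11')['color'];b=snap('scene','s11')['color']
m=np.hstack([cv2.resize(a[60:300,190:510],(533,400)),np.vstack([cv2.resize(d[200:400,200:466],(266,200)),cv2.resize(b[190:340,270:470],(266,200))])])
cv2.imwrite('pics/m11.png',m[:,:,::-1])
i=a[:,:,::-1].copy(); h=cv2.cvtColor(i,cv2.COLOR_BGR2HSV)
R=((h[...,0]<6)|(h[...,0]>174))&(h[...,1]>130)
ys,xs=np.nonzero(R); P=np.array([px2w('w11',(x,y),47) for x,y in zip(xs,ys)])[:,:2]
k=np.hypot(*(P-[377,-323]).T); Q=P[(k>26)&(k<110)&(abs(P[:,1]+323)<30)]; c=Q.mean(0); u,s,v=np.linalg.svd(Q-c,full_matrices=False)
print(len(Q),c,'dir',np.arctan2(v[0][1],v[0][0]),s,Q.min(0),Q.max(0))
E
```

```text
t 34.65 [ 415.  -320.6  228. ] [-3.14e+00  1.00e-03  6.00e-03] F [ 0.2  0.2 -0.7] op 0.4 0.0 q [-0.78  0.34  1.8   0.    1.    0.78]
583 [ 441.16981132 -323.35454545] dir 3.121068158058683 [513.72706499  50.90537135] [ 402.9 -327.2] [ 477.6 -319.5]
```

View pics/m11.png

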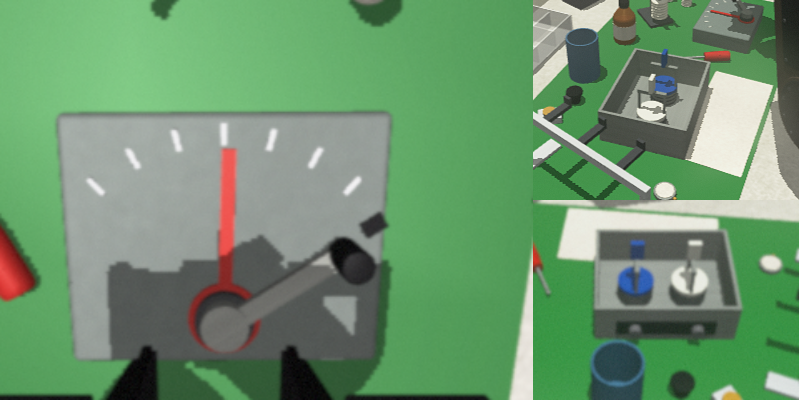

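```bash
python3 - <<'E'
from h import *
path([(422,-390,180,-0.972,8,.6),(422,-390,85,-.972,4,.6)])
w=[]
for a in np.linspace(-.972,-0.02,10)[1:]: w.append((376.8+80.8*np.cos(a),-322.7+80.8*np.sin(a),85,a,1,1))
path(w,(422,-389.7,85,-.972))
E
```

```text
[[1, 9, 6, 7, 0.6], [2, 8, 6, 7, 0.6], [2, 8, 6, 7, 0.6], [4, 8, 6, 7, 0.6], [5, 8, 6, 7, 0.6], [6, 6, 7, 7, 0.6], [6, 6, 6, 7, 0.6], [7, 5, 6, 7, 0.6], [0, 0, 24, 0, 0.6], [0, 0, 23, 0, 0.6], [0, 0, 24, 0, 0.6], [0, 0, 24, 0, 0.6]]
end [ 422.1 -389.8   84.7] -0.971
[[0, -9, 0, -6, 1], [-1, -9, 0, -6, 1], [0, -8, 0, -6, 1], [-1, -9, 0, -6, 1], [0, -8, 0, -6, 1], [-1, -9, 0, -6, 1], [0, -8, 0, -6, 1], [-1, -9, 0, -6, 1], [0, -8, 0, -7, 1]]
end [ 458.  -324.7   85. ] -0.012
```

Request:
carry_out([
  [1,9,6,7,0.6],
  [2,8,6,7,0.6],
  [2,8,6,7,0.6],
  [4,8,6,7,0.6],
  [5,8,6,7,0.6],
  [6,6,7,7,0.6],
  [6,6,6,7,0.6],
  [7,5,6,7,0.6],
  [0,0,0,0,0.6],
  [0,0,0,0,0.6],
])

```text
t: 35.8
eef_pos: [421.9, -390.1, 179.8]
tcp_rot: [3.142, 0.0, -0.968]
ft_force: [0.5, -1.3, 0.2]
opening: 0.402
grip_force: 0.0
```

```bash
python3 - <<'E'
from h import *
st()
E
```

```text
t 35.8 [ 421.9 -390.1  179.8] [ 3.142  0.    -0.968] F [ 0.5 -1.3  0.2] op 0.402 0.0 q [-0.86  0.47  1.73 -0.    0.94  1.68]
```

Request:
carry_out([
  [0,0,24,0,0.6],
  [0,0,23,0,0.6],
  [0,0,24,0,0.6],
  [0,0,24,0,0.6],
  [0,0,0,0,0.6],
  [0,0,0,0,1],
  [0,0,0,0,1],
  [0,0,0,0,1],
  [0,0,0,0,1],
  [0,0,0,0,1],
])

```text
t: 36.8
eef_pos: [422.7, -390.7, 85.9]
tcp_rot: [-3.141, -0.002, -0.973]
ft_force: [4.4, 3.9, 3.9]
opening: 0.182
grip_force: 30.0
```

Request:
carry_out([
  [0,-9,0,-6,1],
  [-1,-9,0,-6,1],
  [0,-8,0,-6,1],
  [-1,-9,0,-6,1],
  [0,-8,0,-6,1],
  [-1,-9,0,-6,1],
  [0,-8,0,-6,1],
  [-1,-9,0,-6,1],
  [0,-8,0,-6,1],
  [0,0,0,0,1],
  [0,0,0,0,1],
  [0,0,0,0,1],
])

```text
t: 38.0
eef_pos: [458.7, -326.7, 85.8]
tcp_rot: [3.14, -0.003, -0.034]
ft_force: [3.3, -0.1, 7.8]
opening: 0.183
grip_force: 30.0
```

Request:
carry_out([
  [0,-2,0,-1,1],
  [0,0,0,0,1],
  [0,0,0,0,1],
  [0,0,0,0,0.8],
  [0,0,0,0,0.6],
  [0,0,0,0,0.6],
  [0,0,-20,0,0.6],
  [0,0,-40,0,0.6],
  [0,0,-40,0,0.6],
  [-22,0,-42,0,0.6],
  [-22,0,0,0,0.6],
  [0,0,0,0,0.6],
])

```text
t: 39.2
eef_pos: [412.3, -323.0, 227.7]
tcp_rot: [3.141, -0.0, -0.015]
ft_force: [-0.5, 0.2, 0.8]
opening: 0.397
grip_force: 0.0
```

Request:
carry_out([
  [0,0,0,0,0.6],
  [0,0,0,0,0.6],
])

```text
t: 39.4
eef_pos: [414.2, -323.2, 226.0]
tcp_rot: [-3.141, 0.001, -0.013]
ft_force: [-0.6, 0.2, -0.5]
opening: 0.4
grip_force: 0.0
```

```bash
python3 - <<'E'
from h import *
st();a=snap('wrist','w12')['color'];d=snap('side','d12')['color'];b=snap('scene','s12')['color']
m=np.hstack([cv2.resize(a[60:300,190:510],(533,400)),np.vstack([cv2.resize(d[120:360,150:470],(266,200)),cv2.resize(b[190:370,110:350],(266,200))])])
cv2.imwrite('pics/m12.png',m[:,:,::-1])
E
```

```text
t 39.4 [ 414.2 -323.2  226. ] [-3.141e+00  1.000e-03 -1.300e-02] F [-0.6  0.2 -0.5] op 0.4 0.0 q [-0.79  0.35  1.8   0.    1.    0.8 ]
```

View pics/m12.png

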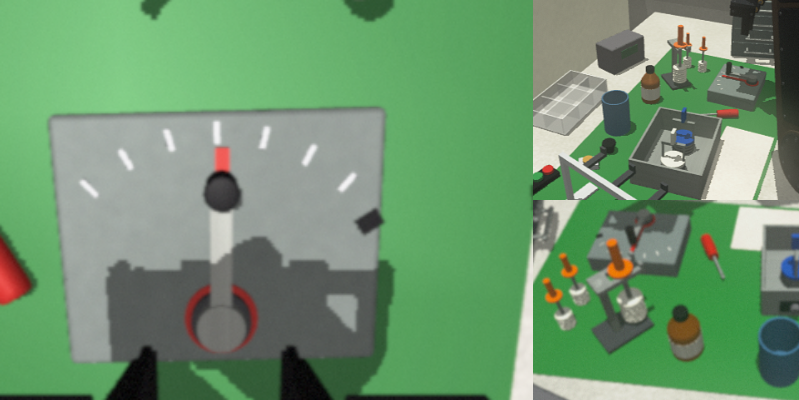

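The lever (knob (221,193)) is in line with the pointer end (222,158). The brush hangs on its fork, both baskets stand in the bath and the jar is upright, so I'm handing in.

```bash
python3 -c "
from h import *
print(env.job_done())"
```

```text
the job is handed in; nothing more can be done
None
```

The job is handed in, but no verdict came back. The final pictures show the lever in line with the red pointer, the brush back on its fork after three strokes, the blue and white baskets (the only two present) upright in the bath, and the jar standing on the bench.

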